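# Swing the bench magnifier over the large specimen dish

## Task

Push the swing arm of the magnifier around its post, without gripping it, until the lens is centred above the large specimen dish, and leave it there. Then press the lamp button on top of the post fully down and let go. Leave all four dishes standing where they are: do not pick up or shift any of them.

Things in the scene. Friction and masses are not known exactly. Their poses are not given: they have to be found in the camera images.
- stand: Viewing stand, fixed for the episode: a white board 320 x 500 mm, 12 mm thick, with an upright black post. Origin on the post's axis at table height. The board runs in the stand's own frame from x = -270 to +45 mm and y = -250 to +250 mm. The dishes stand on the board on a circle of about 200 mm radius (the path of the lens) around the post, about 0.5 and 1.1 rad to either side of the stand's own -x direction, one dish in each place; which is where varies.
- pivot (a point): Point on the post's axis at the height of the middle of the swing arm, 150 mm above the table.
- swing (a joint): Angle of the swing arm about the vertical post, rad. At 0 the arm points along the stand's own -x; positive is anticlockwise seen from above. Range -1.4 to 1.4; starts between -0.15 and 0.15. The hinge is stiff enough to stay where it is left; it takes about 2 N pushed halfway along the arm.
- swing_mid (a point): Point on the centre line of the swing arm's straight bar, 85 mm from the post axis, 150 mm above the table. The bar is 20 mm wide (across the arm) and 20 mm high (140 to 160 mm above the table), and stands free between 22 mm (round hub on the post) and 146 mm from the post axis, where the lens rim begins. Its x axis runs along the bar towards the post. The two flanks of the bar carry white strips; force on both flanks at once means that the bar is being gripped.
- lens (a point): Centre of the round magnifier lens at the end of the swing arm, 200 mm from the post axis and 150 mm above the table. Clear glass 90 mm across in a black rim 108 mm across, which spans 136.5 to 160 mm above the table.
- cap (a joint): Travel of the lamp button, m: 0 released, 0.006 fully down. It springs back; 1.2 N starts it and about 5 N holds it fully down.
- cap_top (a point): Centre of the top face of the lamp button, a grey round cap 38 mm across on top of the post, on its axis, 186 mm above the table when released. It is pressed straight down; its underside is 6 mm clear above the arm's hub (44 mm across).
- large_dish: The large closed round specimen dish, clear with a cork liner, 80 mm across and 20 mm high, loose on the board under the lens's path. Origin at the centre of its underside, 12 mm above the table.
- small_dish_1: Small closed round specimen dish, clear with a cork liner, 38 mm across and 20 mm high, loose on the board; a bystander. Origin at the centre of its underside.
- small_dish_2: Small closed round specimen dish, clear with a cork liner, 38 mm across and 20 mm high, loose on the board; a bystander. Origin at the centre of its underside.
- small_dish_3: Small closed round specimen dish, clear with a cork liner, 38 mm across and 20 mm high, loose on the board; a bystander. Origin at the centre of its underside.
Not all that is in view belongs to the job. What is shaped like the large_dish but blue or red is not meant.

How it is judged:
By the outcome, as a careful person would: the job done as asked, in the order asked, and still so for the second after the job is handed in, with the robot touching nothing.
It also fails if it takes over 48 s, if anything falls off the work surface, if the arm or the gripper's body presses on something with over 40 N, if the wrist force passes 120 N, or if a joint passes its speed limit or range.

## Robot

A 6-joint arm with a two-finger parallel gripper is mounted at the origin on the work surface. World frame = base frame: x ahead of the robot, y to its left, z up, the work surface at z = 0. Lengths are in mm, angles in rad, forces in N, time in s.
With the tool pointing down it reaches from about 275 to 825 mm from the base axis. Payload 5.2 kg.
Tool frame: the origin (TCP) lies at the very end of the fingers, on their centre line; the grasp point (between the pads) lies 19 mm behind it; z points along the fingers, y is the direction in which the jaws open and shut (so a half turn about z gives the same grasp; the last joint's range is limited). The gripper opens to 93 mm and grips with 3 to 60 N. Pads are 15 mm wide; open, the fingers measure 128 mm over their backs; the gripper's body (75 mm by 188 mm) begins 65 mm behind the grasp point.
Start: joints at [1.045, 0.259, 1.535, -0, 1.348, -0.203], TCP at [174.451, 521.605, 182.953] pointing down, gripper open.
Joint ranges: [-3.14, 3.14], [-0.91, 2.08], [0.19, 2.58], [-1.22, 4.36], [0.22, 2.71], [-3.12, 3.12]. Speed limits (rad/s): [2.57, 2.57, 3.14, 3.14, 3.14, 3.14].

## Interface

Orientations are given as a rotation vector (axis times angle).
In Python, from cell import sensors, eyes, workorder gives the robot as it stands.
- The arm moves only by the tool apply_moves, never from a script. Its argument "rows" is a list of rows, each a list of 7 numbers: the opening, from 0 (shut) to 1 (fully open), then the shift along the tool's x, y, z as a fraction of full scale, then the turn, a rotation vector about the tool's x, y, z as a fraction of full scale. In form: [[hand, tx, ty, tz, rx, ry, rz], ...]. A call has 1 to 10 rows; each row shifts and turns the pose as measured when the row begins, along the tool's axes as they then stand; what a row does not reach is not made up. Full scale, the value 1, is 20 mm for a shift and 0.12 rad for a turn. A row lasts 1/12 s, in which the tool goes at most 41.7 mm and 7.16 degrees, less where a joint would pass 70% of its speed; a pose out of reach is approached as far as the arm can. A call with a number of a shift or a turn outside -1 to 1 is refused whole. A call with a gripper value outside its range is refused whole. The fingers move at their own pace and stop on an object; "grip_force" is the grip in N (left out, the last holds). Time passes only in rows, so rows that do not move let the fingers close. It gives the time, the measured TCP pose, the force and the opening at its end, in the units of the state.
- sensors.get_obs(): the state, without advancing time (a new reading comes with each control period).
- eyes.camera(name): name is "scene" or "top"; returns the picture (400x640x3 uint8, red, green, blue); there is no depth.
- eyes.camera_model(name): a dict with "camera_matrix" (3x3 intrinsics, pixels), "extrinsics" (4x4, takes a point from camera to world coordinates). Camera axes: x right, y down, z forward; pixel columns grow to the right and rows downward; lengths in mm; the calibration is good to about 2 mm. A picture is of the moment at which its call begins. camera_model takes no time and is no camera call.
- workorder.sign_off(): hands the job in, once; it reports no verdict.
The state is a dict: "clock": time; "joint_pos": joint angles; "joint_velocities": joint speeds; "effort": joint torques, N m; "ee_pos": TCP position; "tcp_rot": TCP orientation; "wrist_force": force on the tool from outside, world axes, zero at the start; "torque": the same for the moment, N m; "opening": finger opening in mm.
Only numpy, scipy, OpenCV 4.12 (cv2) and the standard library are available. Lean on these libraries where they do the work, as an engineer would, in place of code of your own. Each camera call takes 0.05 s, during which the arm holds its last target. There are 200 camera calls.

## Working session

There is one attempt and no reset: what is moved stays moved. The work goes in short steps, Python scripts to look and compute and a tool call to move; the robot and the scene stay as the last step left them, time stands still between calls to the robot, and variables do not carry over. Pictures are saved under pics/ and viewed, about 8 in all and at most 12, crops included, and the job is handed in when it is done.

Besides the shell and the picture viewer there is one more tool, called after "Emit:" as name(argument=value, ...) on one line, values as JSON. apply_moves: Moves the arm, as the interface text tells. Shift numbers are shares of 20 mm and turn numbers shares of 0.12 rad, none past 1 either way. Its arguments: {"type":"object","properties":{"rows":{"type":"array"},"grip_force":{"type":"number"}},"required":["rows"]}

```bash
mkdir -p pics
python3 - <<'E'
from cell import sensors,eyes
import cv2
o=sensors.get_obs();print(o)
for n in("top","scene"):
    cv2.imwrite(f"pics/{n}0.png",eyes.camera(n)[:,:,::-1]);m=eyes.camera_model(n);print(m)
E
```

```text
{'clock': 0.0, 'joint_pos': array([ 1.04518559e+00,  2.59296252e-01,  1.53604088e+00, -4.03601757e-05,
        1.34798582e+00, -2.02781299e-01]), 'joint_velocities': array([-0.0015229 ,  0.00154622, -0.00065137, -0.00026376,  0.00180958,
       -0.00072379]), 'effort': array([-1.72918728e-03, -4.37305427e+01, -2.83999443e+01,  7.18123326e-02,
        4.12302639e-02, -1.63234986e-04]), 'ee_pos': array([174.17093095, 521.07537297, 182.15984672]), 'tcp_rot': array([-5.04792926e-01, -3.10018400e+00,  2.56122302e-03]), 'wrist_force': array([ 0.36445258,  0.20960629, -0.64610072]), 'torque': array([-0.01858172, -0.02588659,  0.05753754]), 'opening': 92.6257522521912}
{'camera_matrix': array([[382.11292262,   0.        , 325.17039774],
       [  0.        , 382.11292262, 204.02469833],
       [  0.        ,   0.        ,   1.        ]]), 'extrinsics': array([[ 2.75979369e-02, -9.96827336e-01,  7.46566542e-02,
         4.43816728e+02],
       [-9.99578589e-01, -2.81921578e-02, -6.91708840e-03,
         3.24655816e+01],
       [ 8.99987498e-03, -7.44342957e-02, -9.97185308e-01,
         9.35155831e+02],
       [ 0.00000000e+00,  0.00000000e+00,  0.00000000e+00,
         1.00000000e+00]])}
{'camera_matrix': array([[386.12349621,   0.        , 320.43211274],
       [  0.        , 386.12349621, 197.10785754],
       [  0.        ,   0.        ,   1.        ]]), 'extrinsics': array([[ 1.60218736e-01,  7.84656424e-01, -5.98869146e-01,
         9.69780793e+02],
       [ 9.86971661e-01, -1.18295655e-01,  1.09055387e-01,
        -3.39682720e+01],
       [ 1.47273925e-02, -6.08539592e-01, -7.93386834e-01,
         7.61991634e+02],
       [ 0.00000000e+00,  0.00000000e+00,  0.00000000e+00,
         1.00000000e+00]])}
```

View pics/top0.png

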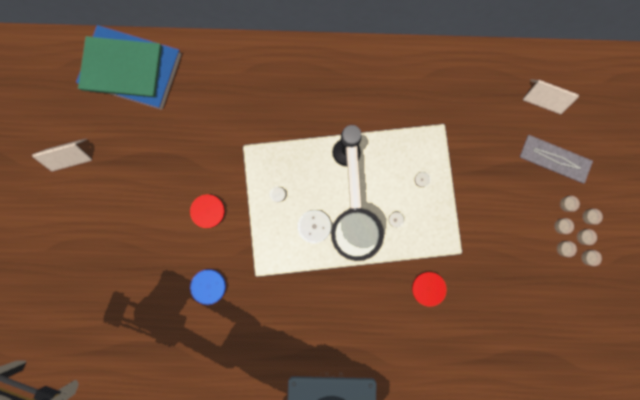

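View pics/scene0.png

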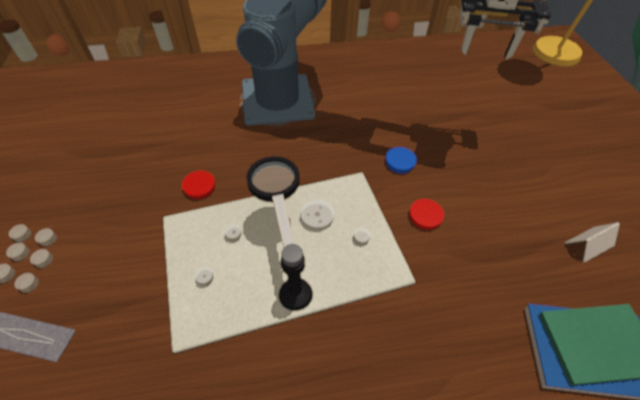

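Top view: the cap is at (351,134), the lens rim at (358,234), and a clear, cork-lined large dish at (314,226). The small dishes are at (279,194), (396,219) and (422,180). The red discs at (207,211) and (430,290) and the blue one at (208,287) lie off the board and are decoys. Only the dish at (314,226) fits: it is clear, large and on the board. I'll confirm it in an enlarged crop.

```bash
cat > h.py <<'E'
import numpy as np,cv2
from cell import sensors,eyes
def ray(n,uv,z):
    m=eyes.camera_model(n);K=m["camera_matrix"];T=m["extrinsics"]
    d=T[:3,:3]@np.linalg.solve(K,[uv[0],uv[1],1]);c=T[:3,3]
    return (c+d*(z-c[2])/d[2])
def proj(n,p):
    m=eyes.camera_model(n);T=np.linalg.inv(m["extrinsics"]);q=m["camera_matrix"]@(T[:3,:3]@np.array(p,float)+T[:3,3]);return q[:2]/q[2]
E
python3 - <<'E'
from h import *
im=cv2.imread("pics/top0.png")
c=im[110:290,230:480]
cv2.imwrite("pics/crop.png",cv2.resize(c,None,fx=3.2,fy=3.2,interpolation=cv2.INTER_CUBIC))
hsv=cv2.cvtColor(im,cv2.COLOR_BGR2HSV)
b=((hsv[...,1]<80)&(hsv[...,2]>130)).astype(np.uint8)
b[:115]=0;b[:,:235]=0;b[290:]=0;b[:,470:]=0
b=cv2.morphologyEx(b,cv2.MORPH_OPEN,np.ones((3,3)))
pts=cv2.findNonZero(b);r=cv2.minAreaRect(pts);bx=cv2.boxPoints(r);print(r,bx)
hull=cv2.convexHull(pts);q=cv2.approxPolyDP(hull,8,True)[:,0];print("quad",q)
for p in q: print(ray("top",p,12).round(1))
for n,uv,z in[("cap",(351,134),186),("lens",(358,234),160),("large",(314,226),32),("s",(279,194),32),("s",(396,219),32),("s",(422,180),32)]:print(n,ray("top",uv,z).round(1))
for n,uv,z in[("cap",(292.5,252),186),("lens",(273.5,178),160),("large",(317.5,214),32),("s",(361.5,236),32),("s",(233,233),32),("s",(204,276),32)]:print("scene",n,ray("scene",uv,z).round(1))
E
```

```text
((350.6742248535156, 196.96302795410156), (137.66542053222656, 208.6143341064453), 83.61583709716797) [[239.3601  140.15553]
 [446.68073 116.95882]
 [461.98834 253.77052]
 [254.66772 276.96722]]
quad [[461 253]
 [256 276]
 [243 146]
 [444 124]]
[ 404.  -304.1   12. ]
[336.2 186.2  12. ]
[649.5 230.9  12. ]
[ 719.2 -261.7   12. ]
cap [641.4 -20.4 186. ]
lens [442.9 -41.  160. ]
large [458.7  51.1  32. ]
s [532.2 136.4  32. ]
s [ 480.6 -142.4   32. ]
s [ 575.5 -203.3   32. ]
scene cap [643.6 -20.3 186. ]
scene lens [452.7 -37.9 160. ]
scene large [466.2  51.8  32. ]
scene s [539.6 139.   32. ]
scene s [ 488.8 -141.3   32. ]
scene s [ 584.4 -202.4   32. ]
```

View pics/crop.png

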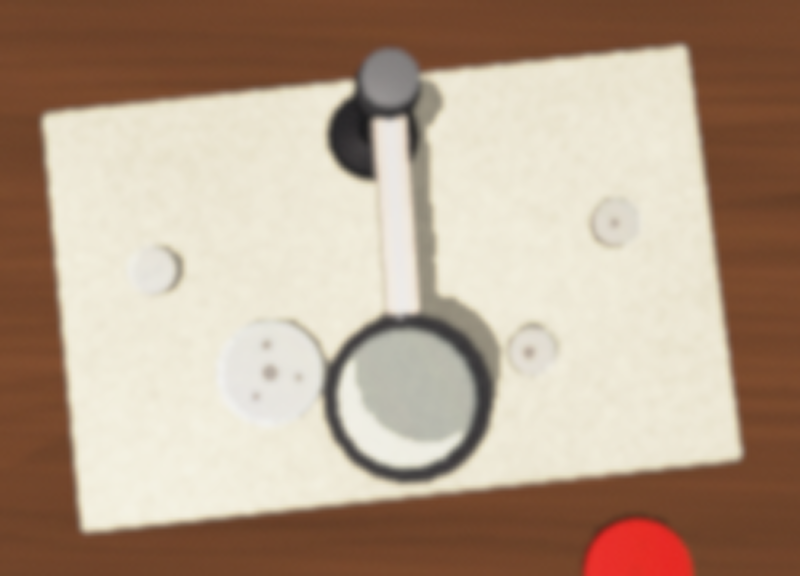

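The crop confirms the large clear dish at (314.5,226), with cork spots and not coloured. Post ≈ (641,-21). The lens bearing is now pi+0.10 and the dish bearing is pi-0.377, so I need to push the bar toward +y from its -y side.

Emit:
apply_moves(rows=[[0,0,0,-1,0,0,0],[0,0,0,-1,0,0,0],[0,-0.5,-0.4,-0.5,0,0,0],[0,-1,-0.82,0,0,0,0],[0,-1,-0.82,0,0,0,0],[0,-1,-0.82,0,0,0,0],[0,-1,-0.82,0,0,0,0],[0,-1,-0.82,0,0,0,0],[0,-1,-0.82,0,0,0,0],[0,-1,-0.82,0,0,0,0]], grip_force=20)

```text
clock: 0.93
ee_pos: [278.9, 346.9, 229.7]
tcp_rot: [-0.49, -3.1, 0.017]
wrist_force: [0.3, -0.6, -0.8]
opening: 30.7
```

Emit:
apply_moves(rows=[[0,-1,-0.82,0,0,0,0],[0,-1,-0.82,0,0,0,0],[0,-1,-0.82,0,0,0,0],[0,-1,-0.82,0,0,0,0],[0,-1,-0.82,0,0,0,0],[0,-1,-0.82,0,0,0,0],[0,-1,-0.82,0,0,0,0],[0,-1,-0.82,0,0,0,0],[0,-1,-0.82,0,0,0,0],[0,-1,-0.82,0,0,0,0]])

```text
clock: 1.77
ee_pos: [419.1, 108.4, 228.3]
tcp_rot: [-0.492, -3.097, 0.025]
wrist_force: [-0.7, 0.3, 0.2]
opening: 0.3
```

Emit:
apply_moves(rows=[[0,-1,-0.72,0,0,0,0],[0,-1,-0.72,0,0,0,0],[0,-1,-0.72,0,0,0,0],[0,-1,-0.72,0,0,0,0],[0,-1,-0.72,0,0,0,0],[0,-1,-0.72,0,0,0,0],[0,-1,-0.72,0,0,0,0],[0,-1,-0.72,0,0,0,0],[0,-0.5,-0.36,0,0,0,0],[0,0,0,0,0,0,0]])

```text
clock: 2.6
ee_pos: [541.2, -81.9, 225.2]
tcp_rot: [-0.504, -3.088, 0.03]
wrist_force: [-1.0, 0.2, 0.4]
opening: 0.4
```

Run:
```python
from h import *
o=sensors.get_obs();print(o["ee_pos"],o["tcp_rot"],proj("top",o["ee_pos"]))
im=eyes.camera("top")[110:310,230:480,::-1];cv2.imwrite("pics/p1.png",cv2.resize(im,None,fx=3,fy=3))
```

```text
[541.21154927 -81.86268479 225.16565914] [-0.50359686 -3.08799213  0.03043239] [384.17901773 182.13754671]
```

View pics/p1.png

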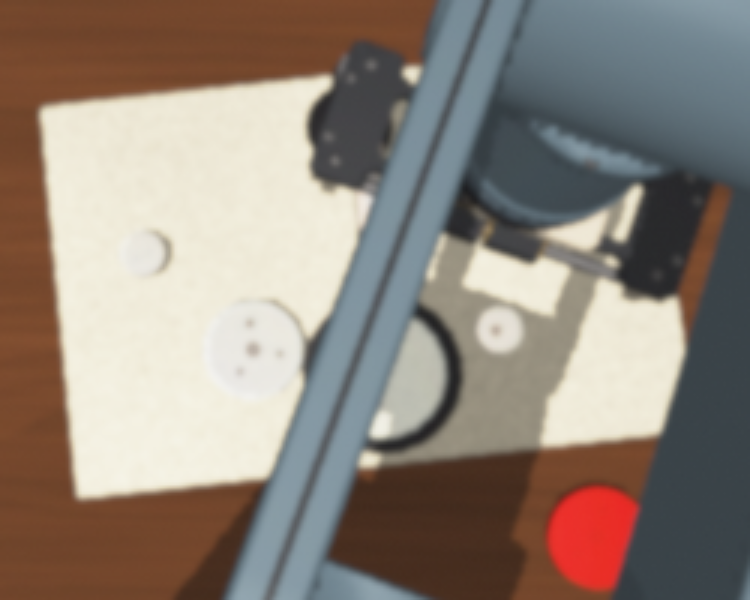

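The gripper hovers beside the bar on its -y side and nothing is touched. Next I lower it to z≈132, below the bar's underside.

Emit:
apply_moves(rows=[[0,0,0,0.9,0,0,0],[0,0,0,0.9,0,0,0],[0,0,0,0.9,0,0,0],[0,0,0,0.9,0,0,0],[0,0,0,0.8,0,0,0],[0,0,0,0,0,0,0]])

```text
clock: 3.15
ee_pos: [533.7, -75.6, 135.7]
tcp_rot: [-0.498, -3.088, 0.026]
wrist_force: [-1.3, 1.0, 0.1]
opening: 0.9
```

Emit:
apply_moves(rows=[[0,0.09,0.39,0,0,0,0],[0,0.09,0.39,0,0,0,0],[0,0.09,0.39,0,0,0,0],[0,0.09,0.39,0,0,0,0],[0,0.09,0.39,0,0,0,0],[0,0.09,0.39,0,0,0,0],[0,0.09,0.39,0,0,0,0]])

```text
clock: 3.73
ee_pos: [539.4, -11.9, 140.1]
tcp_rot: [-0.495, -3.094, 0.025]
wrist_force: [0.4, 0.2, 0.7]
opening: 0.3
```

Run:
```python
from h import *
o=sensors.get_obs();print(o["ee_pos"],o["wrist_force"])
a=eyes.camera("scene")[120:320,150:420,::-1];b=eyes.camera("top")[110:310,230:480,::-1]
cv2.imwrite("pics/p2.png",cv2.resize(np.hstack([a,b]),None,fx=1.53,fy=1.53,interpolation=cv2.INTER_CUBIC))
```

```text
[539.4289938  -11.87590787 140.13559499] [0.39583426 0.16834446 0.71784294]
```

View pics/p2.png

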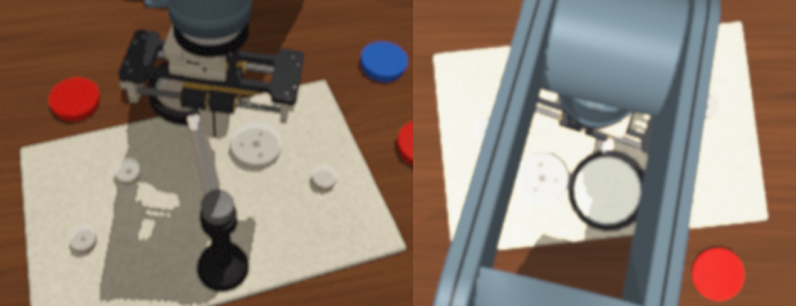

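The lens in the top view is still at about (358,234), so the bar hasn't moved yet. I'll enlarge the fingertip area to see why.

Run:
```python
from h import *
o=sensors.get_obs();p=o["ee_pos"];print(p,o["tcp_rot"],proj("scene",p),proj("top",p),proj("scene",p+[0,0,30]))
print(proj("scene",(641,-21,150)),proj("scene",(546.5,-30.5,150)),proj("top",(546.5,-30.5,150)))
a=eyes.camera("scene")[130:290,220:370,::-1];b=eyes.camera("top")[130:290,270:420,::-1]
i=cv2.resize(np.hstack([a,b]),None,fx=2.65,fy=2.65,interpolation=cv2.INTER_CUBIC)
cv2.imwrite("pics/p3.png",i)
```

```text
[539.28925132 -11.40570643 139.93818909] [-0.49305154 -3.09430734  0.02473646] [291.81574399 216.6175231 ] [343.94676558 187.43931945] [291.11640087 207.59722577]
[292.82722504 260.85814036] [282.09859078 217.93372218] [353.52842889 183.66918504]
```

View pics/p3.png

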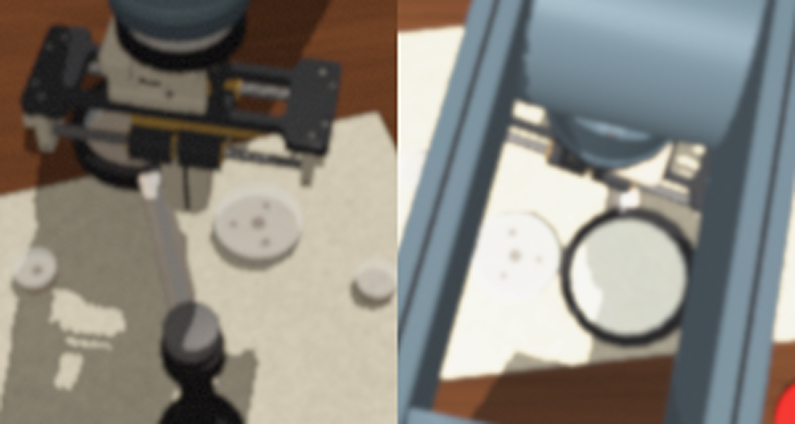

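Run:
```python
from h import *
from scipy.spatial.transform import Rotation as R
o=sensors.get_obs();p=o["ee_pos"];r=R.from_rotvec(o["tcp_rot"]).as_matrix();print(p,r.round(3).tolist(),o["opening"])
im=eyes.camera("scene")[:,:,::-1];s=8;x0,y0=265,170
a=cv2.resize(im[y0:y0+70,x0:x0+48],None,fx=s,fy=s,interpolation=cv2.INTER_CUBIC)
a=cv2.convertScaleAbs(a,alpha=1.5);b=a.copy()
f=lambda q:tuple(int(v) for v in (proj("scene",q)-[x0,y0]+.5)*s)
for sx in(-7.5,7.5):
  for sy in(-17.5,17.5):
    cv2.line(b,f(p+r@[sx,sy,0]),f(p+r@[sx,sy,-60]),(0,0,255),1)
for w in(-10,10):
  for z in (140,160):
    c,sn=np.cos(.1),np.sin(.1);q=lambda t:(641-t*c+w*sn,-21-t*sn-w*c,z)
    cv2.line(b,f(q(22)),f(q(146)),(0,255,0),1)
cv2.imwrite("pics/p4.png",np.hstack([a,b]))
```

```text
[539.05715762 -12.72239322 139.60326753] [[-0.95, 0.311, -0.011], [0.312, 0.95, -0.015], [0.006, -0.018, -1.0]] 0.3542200083189962
```

View pics/p4.png

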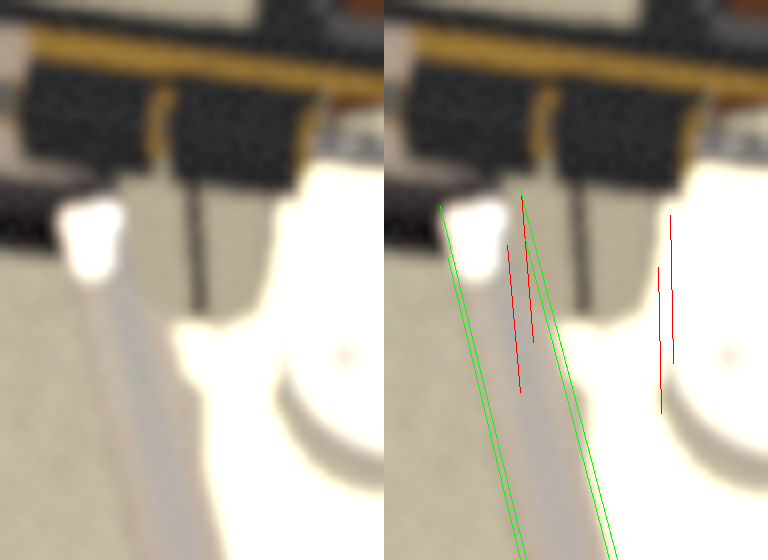

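Run:
```python
from h import *
for n,(y0,y1,x0,x1) in(("top",(180,290,320,410)),("scene",(150,290,235,310))):
    a=cv2.imread(f"pics/{n}0.png");b=eyes.camera(n)[:,:,::-1];cv2.imwrite(f"pics/{n}5.png",b)
    if n=="top":
        for i in(a,b):
            g=cv2.medianBlur(cv2.cvtColor(i,cv2.COLOR_BGR2GRAY),3)[205:265,325:395]
            print(cv2.HoughCircles(cv2.resize(g,None,fx=4,fy=4),cv2.HOUGH_GRADIENT,1,400,param1=80,param2=15,minRadius=85,maxRadius=115))
    if n=="scene":
        st=[cv2.resize(i[160:270,230:325],None,fx=4.2,fy=4.2,interpolation=cv2.INTER_CUBIC) for i in(a,b)]
        cv2.imwrite("pics/p5.png",np.hstack(st))
print(sensors.get_obs()["ee_pos"])
```

```text
[[[130.5 116.5 105.9]]]
[[[131.5 117.5 105.3]]]
[538.9207477  -13.44410781 139.40216999]
```

View pics/p5.png

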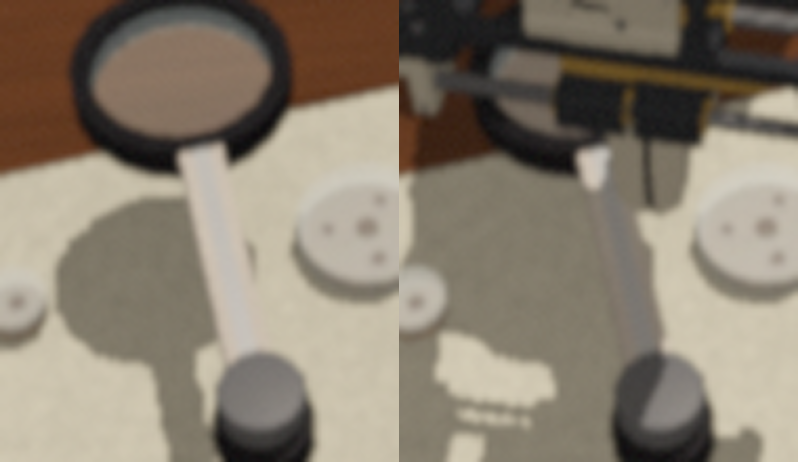

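The enlarged pair shows the fingers covering the bar's right edge. The tips passed over the bar, ending about 20 mm higher in the image than the reported z. I'll go back to the -y side and lower further. z≈112 still keeps the gripper body above the cap.

Emit:
apply_moves(rows=[[0,0,0,-0.6,0,0,0],[0,-0.2,-0.7,0,0,0,0],[0,-0.2,-0.7,0,0,0,0],[0,-0.2,-0.7,0,0,0,0],[0,-0.2,-0.7,0,0,0,0],[0,-0.2,-0.4,0,0,0,0],[0,0,0,0,0,0,0]])

```text
clock: 4.67
ee_pos: [537.3, -85.7, 152.2]
tcp_rot: [-0.501, -3.09, 0.026]
wrist_force: [-0.1, 0.8, -0.4]
opening: 0.6
```

Emit:
apply_moves(rows=[[0,0,0,0.7,0,0,0],[0,0,0,0.7,0,0,0],[0,0,0,0.3,0,0,0],[0,0,0,0,0,0,0]])

```text
clock: 5.0
ee_pos: [537.6, -87.0, 117.6]
tcp_rot: [-0.508, -3.091, 0.025]
wrist_force: [-0.5, 0.6, 0.2]
opening: 0.5
```

Emit:
apply_moves(rows=[[0,0.09,0.39,0,0,0,0],[0,0.09,0.39,0,0,0,0],[0,0.09,0.39,0,0,0,0],[0,0.09,0.39,0,0,0,0],[0,0.09,0.39,0,0,0,0]])

```text
clock: 5.42
ee_pos: [542.1, -44.6, 118.7]
tcp_rot: [-0.509, -3.091, 0.028]
wrist_force: [-2.5, -3.3, 1.6]
opening: 0.2
```

```bash
cat >> h.py <<'E'
def lens(i=None):
    if i is None:i=eyes.camera("top")[:,:,::-1]
    g=cv2.medianBlur(cv2.cvtColor(np.ascontiguousarray(i),cv2.COLOR_BGR2GRAY),3)[190:275,270:400]
    c=cv2.HoughCircles(cv2.resize(g,None,fx=4,fy=4),cv2.HOUGH_GRADIENT,1,400,param1=80,param2=12,minRadius=98,maxRadius=110)
    if c is None: return None
    u=c[0,0,:2]/4+[270,190];q=ray("top",u,158);return u,q,np.arctan2(q[1]+21,641-q[0])
E
python3 - <<'E'
from h import *
print(lens(cv2.imread("pics/top0.png")),lens());o=sensors.get_obs();print(o["ee_pos"],o["wrist_force"])
a=eyes.camera("scene")[140:290,220:370,::-1];b=eyes.camera("top")[140:290,270:420,::-1]
cv2.imwrite("pics/p6.png",cv2.resize(np.hstack([a,b]),None,fx=2.65,fy=2.65,interpolation=cv2.INTER_CUBIC))
E
```

```text
(array([357.375, 234.375]), array([442.11643535, -39.9522739 , 158.        ]), np.float64(-0.09500642809596858)) (array([349.375, 234.875]), array([440.6580187 , -23.73895203, 158.        ]), np.float64(-0.01367053170000472))
[542.34446662 -42.60832703 118.71492183] [-0.97118183  0.80337088  0.70844828]
```

View pics/p6.png

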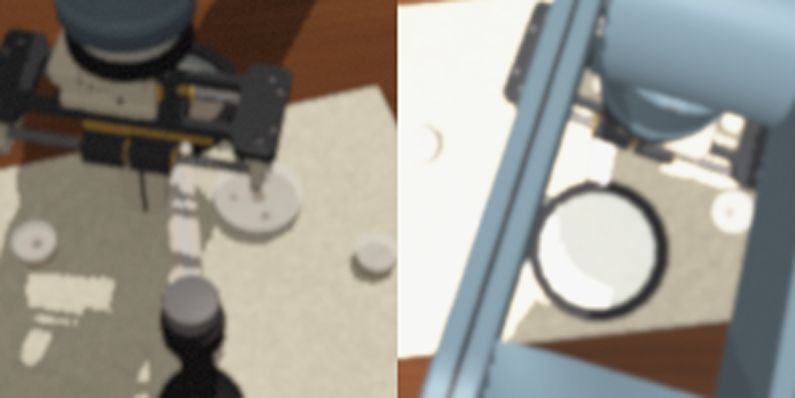

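The lens has moved to bearing -0.014 (target +0.377). I keep pushing along +y.

Emit:
apply_moves(rows=[[0,0.09,0.28,0,0,0,0],[0,0.09,0.28,0,0,0,0],[0,0.09,0.28,0,0,0,0],[0,0.09,0.28,0,0,0,0],[0,0,0,0,0,0,0]])

```text
clock: 5.98
ee_pos: [543.7, -19.5, 118.7]
tcp_rot: [-0.51, -3.094, 0.027]
wrist_force: [0.3, 0.0, 0.0]
opening: 0.4
```

Run:
```python
from h import *
print(lens());o=sensors.get_obs();print(o["ee_pos"],o["wrist_force"])
```

```text
(array([324.125, 230.625]), array([447.83922005,  27.70137811, 158.        ]), np.float64(0.24698114841825797))
[543.66096962 -19.75711959 118.65751852] [-0.04255508 -0.17599538 -0.41638533]
```

Emit:
apply_moves(rows=[[0,0.08,0.25,0,0,0,0],[0,0.08,0.25,0,0,0,0],[0,0,0,0,0,0,0]])

```text
clock: 6.28
ee_pos: [544.8, -9.0, 118.8]
tcp_rot: [-0.511, -3.096, 0.028]
wrist_force: [0.3, -1.0, 0.5]
opening: 0.2
```

Run:
```python
from h import *
print(lens());o=sensors.get_obs();print(o["ee_pos"],o["wrist_force"])
i=cv2.imread("pics/top0.png");g=cv2.cvtColor(i,cv2.COLOR_BGR2GRAY)[200:250,290:336]
c=cv2.HoughCircles(cv2.resize(g,None,fx=6,fy=6,interpolation=cv2.INTER_CUBIC),cv2.HOUGH_GRADIENT,1,400,param1=40,param2=8,minRadius=88,maxRadius=112);print(c)
u=c[0,0,:2]/6+[290,200];q=ray("top",u,32);print(u,q,np.arctan2(q[1]+21,641-q[0]))
```

```text
(array([314.875, 227.625]), array([453.39240517,  46.63837303, 158.        ]), np.float64(0.34602566977456944))
[544.705836    -9.20263607 118.71953637] [-0.29255751  0.69753284 -0.28339948]
[[[154.5 154.5  88.8]]]
[315.75 225.75] [459.41660524  47.00340179  32.        ] 0.3583342727489643
```

Emit:
apply_moves(rows=[[0,0.03,0.1,0,0,0,0],[0,0,0,0,0,0,0],[0,-0.2,-0.6,0,0,0,0],[0,-0.2,-0.6,0,0,0,0],[0,0,0,-0.8,0,0,0],[0,0,0,-0.9,0,0,0],[0,0,0,-0.9,0,0,0],[0,0,0,-0.9,0,0,0],[0,0,0,-0.9,0,0,0],[0,0,0,-0.9,0,0,0]])

```text
clock: 7.17
ee_pos: [540.4, -38.3, 222.5]
tcp_rot: [-0.513, -3.079, 0.025]
wrist_force: [0.5, 0.0, -0.5]
opening: 0.7
```

Run:
```python
from h import *
print(lens());o=sensors.get_obs();print(o["ee_pos"],o["tcp_rot"],o["wrist_force"])
s=8;x0,y0=280,190;a=eyes.camera("top")[:,:,::-1]
a=cv2.resize(a[y0:y0+70,x0:x0+70],None,fx=s,fy=s,interpolation=cv2.INTER_CUBIC)
cv2.imwrite("pics/p7.png",a)
```

```text
(array([312.375, 226.375]), array([455.78367944,  51.78564176, 158.        ]), np.float64(0.3744369188598648))
[542.48803323 -38.9760872  226.58821192] [-0.513831   -3.08532836  0.02664022] [ 1.48333588 -0.80273331  3.39666878]
```

View pics/p7.png

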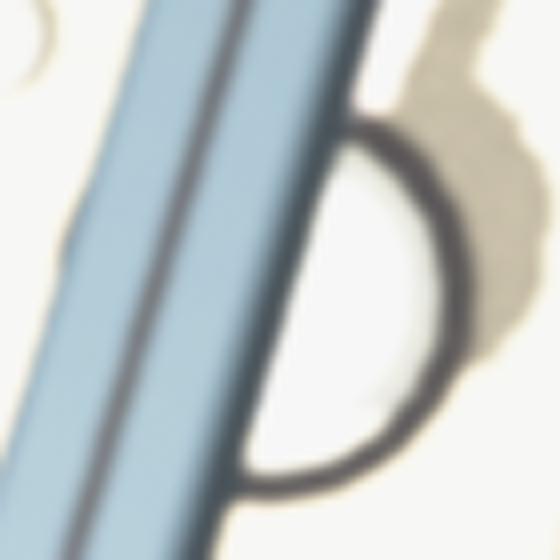

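The arm hides part of the lens. I'll move over the cap, then check the lens from there.

Emit:
apply_moves(rows=[[0,-0.85,0.45,0,0,0,0],[0,-0.85,0.45,0,0,0,0],[0,-0.85,0.45,0,0,0,0],[0,-0.85,0.45,0,0,0,0],[0,-0.85,0.45,0,0,0,0],[0,0,0,0,0,0,0]])

```text
clock: 7.77
ee_pos: [638.0, -28.8, 217.0]
tcp_rot: [-0.521, -3.078, 0.026]
wrist_force: [-2.0, -0.1, -0.2]
opening: 0.5
```

Run:
```python
from h import *
print(lens());o=sensors.get_obs();print(o["ee_pos"],o["tcp_rot"],o["wrist_force"],proj("scene",o["ee_pos"]))
s=6;x0,y0=280,180;a=eyes.camera("top")[:,:,::-1]
a=cv2.resize(a[y0:y0+85,x0:x0+65],None,fx=s,fy=s,interpolation=cv2.INTER_CUBIC)
b=cv2.resize(eyes.camera("scene")[175:260,257:322,::-1],None,fx=s,fy=s,interpolation=cv2.INTER_CUBIC)
cv2.imwrite("pics/p8.png",np.hstack([a,b]))
```

```text
None
[636.32063581 -29.0737188  216.76015462] [-0.52053271 -3.0762276   0.02653716] [-0.51002026 -1.03968273 -0.69253785] [285.88081998 239.55394506]
```

View pics/p8.png

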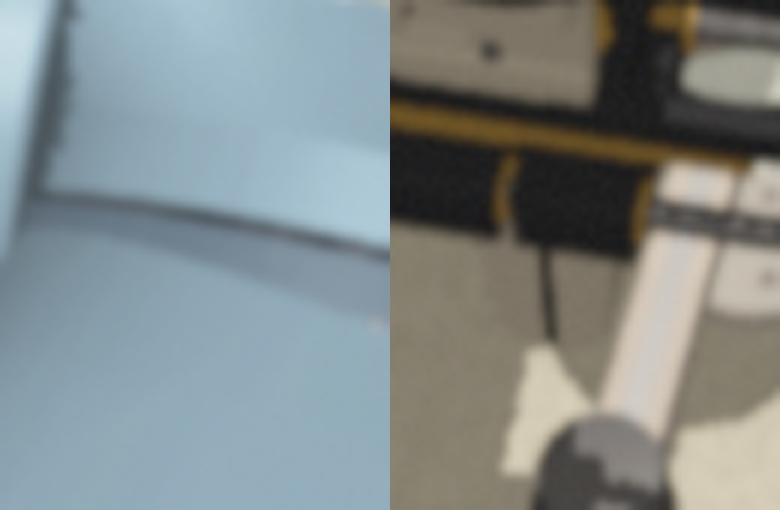

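Scene crop: the fingertips are at about (284,232), and the cap below and to the right at (292,252). In the top view the arm hides the lens. I'll centre over the cap and lower in small steps, since the true tip is about 20 mm above the reported z.

Emit:
apply_moves(rows=[[0,0,0.55,0,0,0,0],[0,0,0,0.7,0,0,0],[0,0,0,0.7,0,0,0],[0,0,0,0,0,0,0]])

```text
clock: 8.25
ee_pos: [635.7, -17.9, 190.4]
tcp_rot: [-0.524, -3.077, 0.026]
wrist_force: [-0.9, -0.6, -0.5]
opening: 0.3
```

Run:
```python
from h import *
o=sensors.get_obs();print(o["ee_pos"],o["tcp_rot"],o["wrist_force"],proj("scene",o["ee_pos"]),proj("scene",o["ee_pos"]+[0,0,20]))
b=cv2.resize(eyes.camera("scene")[180:300,240:350,::-1],None,fx=5,fy=5,interpolation=cv2.INTER_CUBIC)
cv2.imwrite("pics/p9.png",b)
```

```text
[635.67448207 -17.85765061 190.39508772] [-0.5238786  -3.07724722  0.02589073] [-0.85704181 -0.59581752 -0.52664405] [293.30113367 246.46751269] [292.80576372 240.34339694]
```

View pics/p9.png

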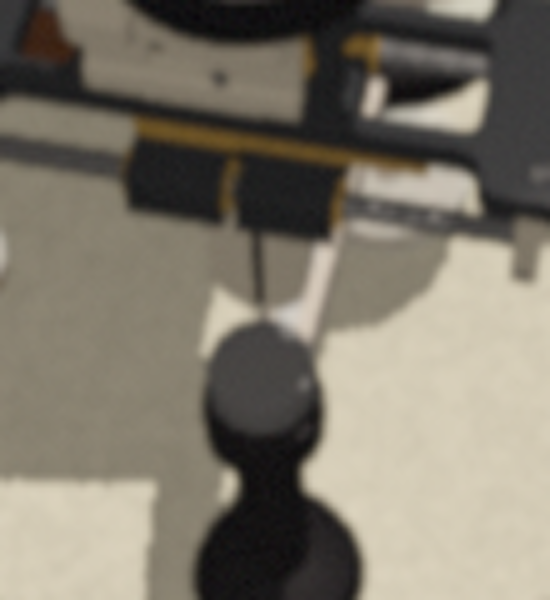

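The fingertips are at about (292,242), right above the cap's top face, whose centre is about (292.5,253). I move +x 6 mm and descend.

Emit:
apply_moves(rows=[[0,-0.3,0.05,0.2,0,0,0],[0,-0.05,0,0.4,0,0,0],[0,0,0,0.25,0,0,0],[0,0,0,0,0,0,0]])

```text
clock: 8.63
ee_pos: [644.1, -19.2, 176.8]
tcp_rot: [-0.524, -3.084, 0.026]
wrist_force: [0.5, 0.4, 0.0]
opening: 0.7
```

Emit:
apply_moves(rows=[[0,0,0,0.2,0,0,0],[0,0,0,0.2,0,0,0],[0,0,0,0,0,0,0]])

```text
clock: 8.88
ee_pos: [644.2, -19.4, 168.2]
tcp_rot: [-0.525, -3.084, 0.026]
wrist_force: [-0.4, 0.4, -0.2]
opening: 0.4
```

Emit:
apply_moves(rows=[[0,0,0,0.15,0,0,0],[0,0,0,0,0,0,0]])

```text
clock: 9.05
ee_pos: [644.0, -19.5, 164.8]
tcp_rot: [-0.525, -3.084, 0.026]
wrist_force: [-0.3, -0.8, -0.1]
opening: 0.5
```

Emit:
apply_moves(rows=[[0,0,0,0.12,0,0,0],[0,0,0,0,0,0,0]])

```text
clock: 9.22
ee_pos: [644.0, -19.6, 162.2]
tcp_rot: [-0.525, -3.084, 0.026]
wrist_force: [0.5, -0.5, -0.4]
opening: 0.6
```

Emit:
apply_moves(rows=[[0,0,0,0.12,0,0,0],[0,0,0,0,0,0,0]])

```text
clock: 9.38
ee_pos: [644.0, -19.7, 159.8]
tcp_rot: [-0.525, -3.084, 0.026]
wrist_force: [0.4, 0.6, 0.6]
opening: 0.4
```

Emit:
apply_moves(rows=[[0,0,0,0.12,0,0,0],[0,0,0,0,0,0,0]])

```text
clock: 9.55
ee_pos: [644.1, -19.7, 157.3]
tcp_rot: [-0.525, -3.084, 0.026]
wrist_force: [0.6, -0.8, -1.2]
opening: 0.4
```

Emit:
apply_moves(rows=[[0,0,0,0.12,0,0,0],[0,0,0,0,0,0,0]])

```text
clock: 9.72
ee_pos: [644.1, -19.8, 154.7]
tcp_rot: [-0.525, -3.084, 0.026]
wrist_force: [-0.9, 0.3, -0.2]
opening: 0.2
```

No force yet. The picture quota is used up, so I check numerically whether the tips cover the cap in the scene view.

Run:
```python
from h import *
o=sensors.get_obs();p=o["ee_pos"];print(p,proj("scene",p),proj("scene",p+[0,0,25]),proj("scene",(641,-21,186)))
i=cv2.cvtColor(eyes.camera("scene"),cv2.COLOR_RGB2GRAY);j=cv2.cvtColor(cv2.imread("pics/scene0.png"),cv2.COLOR_BGR2GRAY)
print("cols",list(range(272,316,2)))
for y in range(222,284,2):print(y,*["%3d"%v for v in i[y,272:316:2]],"|",*["%3d"%v for v in j[y,272:316:2]])
```

```text
[644.07484415 -19.78382911 154.66177364] [293.60979781 261.04295427] [293.01787841 254.04925624] [291.93643336 250.72813836]
cols [272, 274, 276, 278, 280, 282, 284, 286, 288, 290, 292, 294, 296, 298, 300, 302, 304, 306, 308, 310, 312, 314]
222  44  38  34  36  40  50  61  70  84  94  98  99 106 113  70  30  30  30  32  49 119 162 | 119 116 121 164 193 191 192 193 186 161 191 191 192 186 147 118 142 172 182 183 183 183
224  81  76  71  64  59  47  42  38  33  36  35  37  49  60  42  32  31  32  31  43  64  70 | 118 117 117 149 192 191 191 192 190 170 190 191 193 192 175 123 116 132 161 176 181 183
226  64  72  74  81  82  82  80  77  69  65  57  48  43  36  32  32  32  31  28  35  45  50 | 118 118 117 133 186 193 192 192 192 180 192 195 195 193 190 162 120 114 119 135 152 164
228  32  34  37  44  48  57  67  73  69  70  71  73  77  73  65  64  54  46  40  34  32  32 | 117 118 119 126 181 194 193 192 192 190 193 195 195 194 193 187 156 124 119 113 115 119
230  30  33  31  30  29  29  32  45  42  31  37  40  48  55  62  69  72  76  76  76  69  62 | 117 119 119 121 169 193 193 194 193 1
[... 4082 characters left out ...]
 130 115  41  16  19  17  11  19 118 201 209 207 207 206 204 204 | 146 119 117 119 121 155 196 178  65  13  16  18  16  18 109 190 198 196 196 196 194 193
278 143 127 126 128 130 130 131 116  45  21  19  20  18  18  72 159 193 205 205 205 205 204 | 147 119 117 120 119 152 196 179  74  13  19  15  18  14  65 149 182 194 194 194 195 193
280 158 129 131 130 130 133 122  82  25  17  16  20  19  21  21  50 114 183 204 209 208 206 | 148 120 121 121 122 133 176 133  40  14  13  21  20   7  19  44 105 173 193 198 198 196
282 158 130 130 131 130 122  78  28  16  20  20  20  19  18  22  31  37  97 182 211 209 206 | 149 120 121 122 121 114  97  45  19  16  15  13  18  18  20  30  32  90 171 200 198 195
```

The fingers are centred laterally on the cap (gap line at column 292), with their lower edge at rows 253–257 over the cap face. They are nearly in contact, so I continue.

Emit:
apply_moves(rows=[[0,0,0,0.12,0,0,0],[0,0,0,0,0,0,0]])

```text
clock: 9.93
ee_pos: [644.3, -19.9, 152.5]
tcp_rot: [-0.525, -3.085, 0.026]
wrist_force: [-1.3, 0.3, 0.1]
opening: 0.3
```

Emit:
apply_moves(rows=[[0,0,0,0.12,0,0,0],[0,0,0,0,0,0,0]])

```text
clock: 10.1
ee_pos: [644.7, -20.0, 150.2]
tcp_rot: [-0.525, -3.086, 0.026]
wrist_force: [0.0, -0.4, 0.6]
opening: 0.2
```

Emit:
apply_moves(rows=[[0,0,0,0.12,0,0,0],[0,0,0,0,0,0,0]])

```text
clock: 10.27
ee_pos: [644.8, -20.0, 148.2]
tcp_rot: [-0.525, -3.087, 0.026]
wrist_force: [-0.4, 0.8, 2.4]
opening: 0.5
```

Emit:
apply_moves(rows=[[0,0,0,0.15,0,0,0],[0,0,0,0,0,0,0]])

```text
clock: 10.43
ee_pos: [645.0, -20.0, 145.8]
tcp_rot: [-0.526, -3.088, 0.026]
wrist_force: [-1.6, -0.2, 4.0]
opening: 0.7
```

Emit:
apply_moves(rows=[[0,0,0,0.15,0,0,0],[0,0,0,0,0,0,0]])

```text
clock: 10.6
ee_pos: [645.2, -20.1, 145.1]
tcp_rot: [-0.526, -3.09, 0.026]
wrist_force: [-1.9, 0.4, 4.5]
opening: 0.3
```

Emit:
apply_moves(rows=[[0,0,0,0.3,0,0,0],[0,0,0,0.3,0,0,0],[0,0,0,0.3,0,0,0]])

```text
clock: 10.85
ee_pos: [646.2, -20.2, 144.0]
tcp_rot: [0.525, 3.092, -0.028]
wrist_force: [-12.6, 1.9, 30.2]
opening: 0.6
```

The cap has bottomed out (30 N, z no longer falling). I release straight up and clear the view.

Emit:
apply_moves(rows=[[0,0,0,-0.3,0,0,0],[0,0,0,-0.5,0,0,0],[0,0,0,-0.9,0,0,0],[0,0,0,-0.9,0,0,0],[0,0,0,-0.9,0,0,0],[0,0,0,-0.9,0,0,0],[0,0,0,-0.9,0,0,0]])

```text
clock: 11.43
ee_pos: [643.2, -17.8, 251.5]
tcp_rot: [-0.525, -3.096, 0.028]
wrist_force: [-0.1, 0.2, -0.4]
opening: 0.6
```

Emit:
apply_moves(rows=[[0,0.3,-0.95,0,0,0,0],[0,0.3,-0.95,0,0,0,0],[0,0.3,-0.95,0,0,0,0],[0,0.3,-0.95,0,0,0,0],[0,0.3,-0.95,0,0,0,0],[0,0.3,-0.95,0,0,0,0],[0,0.3,-0.95,0,0,0,0],[0,0.3,-0.95,0,0,0,0],[0,0.3,-0.95,0,0,0,0],[0,0,0,0,0,0,0]])

```text
clock: 12.27
ee_pos: [534.7, -166.4, 253.9]
tcp_rot: [-0.519, -3.098, 0.026]
wrist_force: [0.4, -0.2, 1.5]
opening: 0.5
```

Run:
```python
from h import *
o=sensors.get_obs();print(o["ee_pos"],o["wrist_force"])
i=np.ascontiguousarray(eyes.camera("top")[:,:,::-1]);cv2.imwrite("pics/f.png",i)
print(lens(i))
r=i[195:265,275:350];m=(r.max(2)<110).astype(np.uint8)
cs=max(cv2.findContours(m,cv2.RETR_EXTERNAL,cv2.CHAIN_APPROX_NONE)[0],key=cv2.contourArea);print(cv2.minEnclosingCircle(cs),cv2.boundingRect(cs))
g=r.mean(2)
for y in range(0,70,2):print(y+195,*["%3d"%v for v in g[y,::3]])
```

```text
[ 534.69444652 -166.37165802  253.94611329] [ 0.39142614 -0.15931024  1.50527267]
(array([312.875, 226.875]), array([454.79892365,  50.74084023, 158.        ]), np.float64(0.3677587042431021))
((38.00507736206055, 31.068527221679688), 26.0218505859375) (12, 6, 53, 51)
195 225 226 227 200 196 228 228 227 228 227 229 229 228 227 225 228 236 237 234 174 139 139 205 230 233
197 227 228 228 179 213 226 228 229 230 228 227 227 227 225 199 221 237 237 228 145 140 145 222 231 231
199 228 228 218 175 227 230 228 229 230 229 226 218 198 194 143 224 237 237 214 138 139 147 221 231 229
201 226 220 208 221 229 231 230 230 227 202 165 126  96  94  85 157 227 235 193 138 139 140 182 229 231
203 228 226 228 231 230 231 227 228 197 105  72  67  73  68  66  83 179 196 154 137 137 136 142 202 232
205 230 230 230 230 231 231 226 187  97  70  96 112 135 131 116  88 104  86 115 136 139 138 138 157 231
207 231 230 231 229 230 231 214 101  70 131 189 177 182 181 178 160 109  69  75 121 137 139 137 146 223
209 230 229 231 228 231 227 145  71 136 219 212 193 203 210 199 191 172 110  65  86 134 137 136 136 183
[... 2108 characters left out ...]
 233 234 224 184 110  89  80  79  91 121 177 225 231 228 230 227 223 221 230
253 234 234 235 234 234 235 233 231 233 229 209 192 181 175 198 216 227 231 232 229 230 224 170 180 221
255 234 234 236 234 236 236 233 231 234 233 231 230 230 231 231 228 230 231 231 230 231 206 136 141 160
257 234 235 236 234 236 236 234 235 235 234 231 231 231 231 234 229 228 230 231 231 226 164 136 135 136
259 234 236 235 234 232 234 234 236 234 234 232 232 231 230 232 231 230 230 232 231 191 138 136 134 133
261 236 237 234 234 233 234 235 234 233 234 233 230 234 232 232 232 232 232 235 221 144 138 136 132 133
263 235 236 234 234 234 233 235 234 234 233 234 232 234 231 233 234 231 231 229 188 137 136 136 135 134
```

Lens centre is at (313,226.5) px, which is bearing 0.368. The dish centre is about (314,226), bearing about 0.37, so the lens is centred within a few mm. I do a last check of the dishes, then hand in.

Run:
```python
from h import *
from cell import workorder
for n,pts in(("top",[(279,194)]),("scene",[(317,214),(361,236),(233,233),(204,276)])):
    a=cv2.imread(f"pics/{n}0.png",0);b=cv2.cvtColor(eyes.camera(n),cv2.COLOR_RGB2GRAY)
    for x,y in pts:
        r=cv2.matchTemplate(b[y-18:y+18,x-18:x+18],a[y-12:y+12,x-12:x+12],cv2.TM_CCOEFF_NORMED);print(n,x,y,[round(v,2) if i<2 else (v[0]-6,v[1]-6) for i,v in enumerate(cv2.minMaxLoc(r)) if i in(1,3)])
print(workorder.sign_off())
```

```text
top 279 194 [1.0, (0, 0)]
scene 317 214 [0.5, (1, 1)]
scene 361 236 [1.0, (0, 0)]
scene 233 233 [0.25, (0, 1)]
scene 204 276 [0.55, (0, 1)]
the job is handed in; nothing more can be done
None
```

I pushed the swing arm from its -y side with closed fingers until the lens was over the large dish. Then I pressed the lamp button until it stopped moving and let go. The job is handed in at about 12 s of the 48 s allowed.

**First push missed:** the fingertips sit about 25–35 mm higher than the reported tool height. They slid over the bar without moving it, so I went back, lowered further and pushed again.

**Lens:** at the last check it stood at bearing 0.368 rad from the post, and the dish at about 0.37. That is within a few mm, including about 4 mm along the arm that swinging cannot correct.

**Button:** it bottomed out, with the reading stopping at about 144 mm under 30 N. I didn't separately check that it sprang back after I let go.

**Dishes:** the small dish seen in both cameras, at (279,194) in the top view, matched perfectly with no shift. The other three matched only weakly (0.25–0.55) because the light and shadows on them had changed. Their best fits were within 1 pixel, so they don't show any movement but don't prove there was none. The large dish's centre mark in the top view is where it was at the start.

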